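# Sweep stray bottle caps into the dustpan

## Robot

A 7-joint arm with a two-finger parallel gripper is mounted at the origin on a cart in front of the work surface, level with it; the furniture and walls round the work are solid. World frame = base frame: x ahead of the robot, y to its left, z up, the work surface at z = 0. Lengths are in mm, angles in rad, forces in N, time in s.
With the tool pointing down it reaches from about 400 to 850 mm from the base axis. Payload 4.5 kg.
Tool frame: the origin (TCP) lies at the very end of the fingers, on their centre line; the grasp point (between the pads) lies 19 mm behind it; z points along the fingers, y is the line along which they close (so a half turn about z gives the same grasp; the last joint's range is limited). The gripper opens to 85 mm and grips with 20 to 120 N. Pads are 22 mm wide; open, the fingers measure 114 mm over their backs; the gripper's body (76 mm by 85 mm) begins 54 mm behind the grasp point. The pads swing forward as they close: fully open they stand 13 mm farther back than shut.
Start: joints at [1.265, 0.689, -0.195, 1.565, 0.157, 0.902, -0.215], TCP at [208.341, -589.278, 231.317] pointing down, gripper open.
Joint ranges: [-3.01, 3.01], [-0.46, 2.08], [-1.47, 1.51], [0.13, 2.56], [-1, 4.14], [0.04, 2.09], [-2.66, 2.66]. Speed limits (rad/s): [2.57, 2.57, 3.14, 3.14, 3.14, 3.14, 3.14].

## Interface

Orientations are given as a unit quaternion [x, y, z, w].
In Python, from station import bot gives the robot as it stands.
- The arm moves only by the tool servo_tool, never from a script. Its argument "commands" is a list that holds one entry, the list of rows, each a list of 6 numbers: the shift along the tool's x, y, z in cm, then the turn, a rotation vector about the tool's x, y, z in degrees. In form: [[[dx, dy, dz, rx, ry, rz], ...]]. A call has 1 to 10 rows; each row is the pose to reach, as a shift and turn from the pose commanded when the call began, along the tool's axes at that moment; what a row does not reach only later rows make up. A row lasts 1/12 s, in which the tool goes at most 41.7 mm and 7.16 degrees, less where a joint would pass 70% of its speed; a pose out of reach is approached as far as the arm can. A call with a gripper value outside its range is refused whole. "claw" is the opening, from -1 (shut) to 1 (fully open), set as the call begins (left out, the last holds). The fingers move at their own pace and stop on an object; the grip force is fixed at half the most. Time passes only in rows, so rows that repeat a pose let the fingers close. It gives the time, the measured TCP pose, the force, the opening and the grip force at its end, in the units of the state.
- bot.get_obs(): the state, without advancing time (a new reading comes with each control period).
- bot.grab_frame(name): name is "side" or "top" or "wrist"; returns a dict with "image" (480x640x3 uint8, blue, green, red), "fx", "fy", "cx", "cy" (pixels), "T" (4x4, takes a point from camera to world coordinates); the wrist camera has in their place "mount" (4x4, takes a point from camera to tool coordinates, whose origin is the TCP and whose axes are the flange's). Camera axes: x right, y up, looking along -z (the intrinsics and any distortion apply to the point x, -y, -z); pixel columns grow to the right and rows downward; lengths in mm; the calibration is good to about 2 mm. A picture is of the moment at which its call begins: read the wrist's pose just before it. There is no depth.
- bot.sign_off(): hands the job in; it is judged then, once.
The state is a dict: "t": time; "qpos": joint angles; "joint_velocities": joint speeds; "joint_efforts": joint torques, N m; "eef_pos": TCP position; "ee_rot": TCP orientation; "ft_force": force on the tool from outside, world axes, zero at the start; "torque": the same for the moment, N m; "grip_width": finger opening in mm; "grip_force": force on a finger pad.
Only numpy, scipy, OpenCV 4.12 (cv2) and the standard library are available. Lean on these libraries where they do the work, as an engineer would, in place of code of your own. Each camera call takes 0.05 s, during which the arm holds its last target. There are 200 camera calls.

## Task

Sweep the three white bottle caps lying on the bench into the metal dustpan through its open front, so that each lies wholly inside, past the front lip. Push them gently along the surface with the fingertips, without pinching or lifting them, and leave the standing vials and the marker pen where they are.

Things in the scene. Friction and masses are not known exactly. Their poses are not given: they have to be found in the camera images.
- pan: fixed sheet-steel dustpan at the left. Origin on the bench under the middle of its inner floor; own +x runs from the open front to back wall and handle, y across, z up. Floor: top 2 mm above the bench, x -60 to +60 mm, y -85 to +85 mm. Side and back walls 3 mm thick, rim 30 mm high. Grey handle behind the back wall, to x = +173 mm, 28 mm high
- pan_lip (a point): middle of the front edge of the dustpan's ramp, on the bench. The ramp, as wide as the pan, rises without a step from the bench here to the 2 mm floor 20 mm farther in; pushed caps ride up it. Axes as the dustpan's
- cap_0: one of three like loose white ribbed bottle caps, a solid disc of 33 mm diameter and 15 mm height, about 20 g, lying flat on the bench to the right (-y side) of the dustpan, at least 42 mm apart from one another. Origin: centre of its underside, z up. It slides when pushed and does not stick
- cap_1: one of three like loose white ribbed bottle caps, a solid disc of 33 mm diameter and 15 mm height, about 20 g, lying flat on the bench to the right (-y side) of the dustpan, at least 42 mm apart from one another. Origin: centre of its underside, z up. It slides when pushed and does not stick
- cap_2: one of three like loose white ribbed bottle caps, a solid disc of 33 mm diameter and 15 mm height, about 20 g, lying flat on the bench to the right (-y side) of the dustpan, at least 42 mm apart from one another. Origin: centre of its underside, z up. It slides when pushed and does not stick
- vial_a: a loose sample vial that stays put, 28 mm diameter, 60 mm tall, standing upright outside the caps' straight ways to the dustpan. Origin: centre of its underside, z up. Black cap
- vial_b: a loose sample vial that stays put, 28 mm diameter, 60 mm tall, standing upright outside the caps' straight ways to the dustpan. Origin: centre of its underside, z up. White cap
- vial_c: a loose sample vial that stays put, 28 mm diameter, 60 mm tall, standing upright outside the caps' straight ways to the dustpan. Origin: centre of its underside, z up. White cap
- marker: loose marker pen that stays put, 138 x 17 x 19 mm, lying on the bench, long axis its own x. Origin: centre of its underside

How it is judged:
By the outcome, as a careful person would: the job done as asked, in the order asked, and still so for the second after the job is handed in, with the robot touching nothing.
It also fails if it takes over 64 s, if anything falls off the work surface, if the arm or the gripper's body presses on something with over 40 N, if the wrist force passes 120 N, or if a joint passes its speed limit or range.

## Working session

There is one attempt and no reset: what is moved stays moved. The work goes in short steps, Python scripts to look and compute and a tool call to move; the robot and the scene stay as the last step left them, time stands still between calls to the robot, and variables do not carry over. Pictures are saved under pics/ and viewed, at most 10 in all, crops included, and the job is handed in when it is done.

Besides the shell and the picture viewer there is one more tool, called after "Call:" by a JSON object that holds its "op" and its "data", one argument or row to a line. servo_tool: Moves the arm, as the interface text tells. Its arguments: {"type":"object","properties":{"commands":{"type":"array","items":{"type":"array","items":{"type":"array","items":{"type":"number"}}}},"claw":{"type":"number"}},"required":["commands"]}

```bash
mkdir -p pics; cat > h.py <<'E'
import numpy as np, cv2
from station import bot
from scipy.spatial.transform import Rotation as R
def ray(f,u,v,z=0.):
    T=np.array(f["T"]); d=T[:3,:3]@np.array([(u-f["cx"])/f["fx"],-(v-f["cy"])/f["fy"],-1.])
    o=T[:3,3]; return (o+d*(z-o[2])/d[2]).round(1)
def proj(f,p):
    T=np.array(f["T"]); c=T[:3,:3].T@(np.array(p)-T[:3,3]); return (f["cx"]+f["fx"]*c[0]/-c[2], f["cy"]-f["fy"]*c[1]/-c[2])
def rel(p,yaw=None):
    """shift in tool axes (cm) from measured pose to p"""
    o=bot.get_obs(); return (R.from_quat(o["ee_rot"]).inv().apply(np.array(p)-o["eef_pos"])/10).round(2)
E
python3 - <<'E'
from h import *
o=bot.get_obs(); print(o["t"],o["eef_pos"],o["ee_rot"],o["grip_width"]); print(R.from_quat(o["ee_rot"]).as_matrix().round(3))
for n in("top","side"):
    f=bot.grab_frame(n); cv2.imwrite(f"pics/{n}0.png",f["image"]); print(n,[k for k in f],f["fx"],f["cx"],f["cy"],np.array(f["T"]).round(2).tolist())
    np.save(n+".npy",{k:f[k] for k in("fx","fy","cx","cy","T")},allow_pickle=True)
    if "dist" in f: print(f["dist"])
E
```

```text
0.0 [ 208.05468654 -588.64801026  230.46035864] [ 9.85591088e-01  1.69142865e-01 -2.23713553e-04 -9.20528066e-04] 85.61438409932938
[[ 0.943  0.333 -0.001]
 [ 0.333 -0.943  0.002]
 [-0.    -0.002 -1.   ]]
top ['image', 'fx', 'fy', 'cx', 'cy', 'T'] 534.4626384323215 330.06233394370156 241.1780310431861 [[-0.02, 0.98, -0.19, 372.96], [-1.0, -0.02, -0.01, 24.15], [-0.02, 0.19, 0.98, 961.46], [0.0, 0.0, 0.0, 1.0]]
side ['image', 'fx', 'fy', 'cx', 'cy', 'T'] 623.9027635520783 324.47598733493373 239.63577124180924 [[-0.85, 0.19, -0.49, 50.58], [-0.52, -0.3, 0.8, 860.02], [0.01, 0.93, 0.36, 412.54], [0.0, 0.0, 0.0, 1.0]]
```

View pics/top0.png

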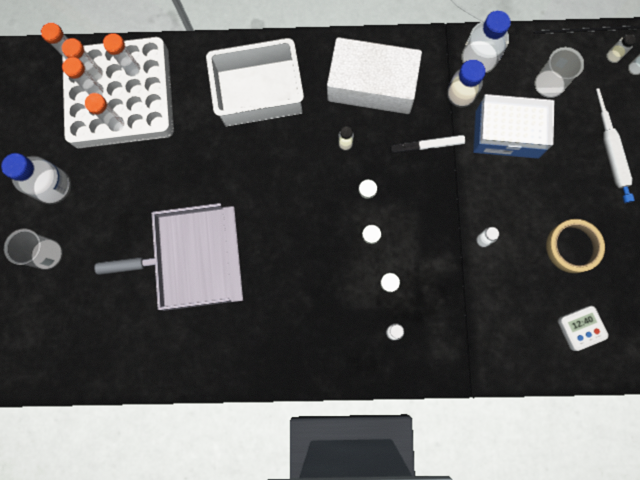

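View pics/side0.png

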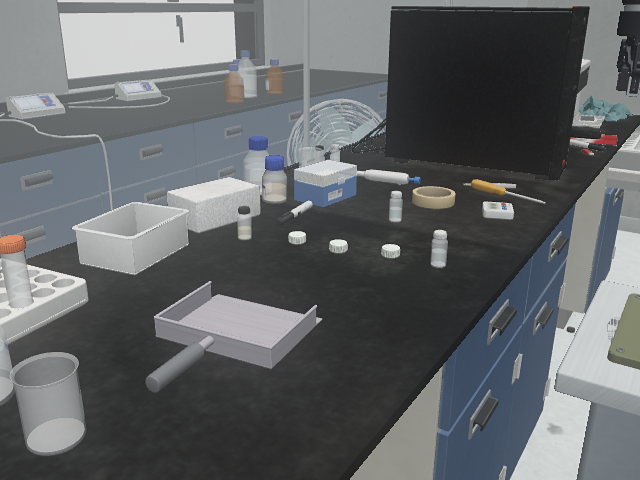

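The top view shows the caps at (368,188), (372,234) and (390,282). White vials are at (395,332) and (488,237), the black-capped vial at (346,138), and the marker around (428,144). The pan's front edge runs from (235,207) to (242,301). The side view agrees: three flat caps, with one vial standing at the near end of the row.

```bash
python3 - <<'E'
from h import *
f=np.load("top.npy",allow_pickle=True).item(); im=cv2.imread("pics/top0.png"); s=np.load("side.npy",allow_pickle=True).item()
g=cv2.threshold(cv2.cvtColor(im,6),130,255,0)[1]
n,l,st,c=cv2.connectedComponentsWithStats(g[170:350,330:510])
for i in range(1,n):
    if st[i,4]>40:
        u=c[i]+[330,170]; p=ray(f,*u,15.); print("blob",u.round(1),st[i,2:],"z15",p,"z60",ray(f,*u,60.),"side px",np.round(proj(s,p)))
for u,v in[(235,207),(242,301)]: print("lip",ray(f,u,v,0),ray(f,u,v,30))
print("pan back corners z30",ray(f,152,211,30),ray(f,158,309,30),"z0",ray(f,152,211),ray(f,158,309))
c=im[190:325,90:250]; c2=im[120:350,320:510]
cv2.imwrite("pics/crop.png",np.hstack([cv2.resize(c,(400,337)),cv2.resize(c2,(279,337))]) if 0 else cv2.resize(c,(800,600),interpolation=cv2.INTER_CUBIC)[:, :])
print("side lip px", [ray(s,*q) for q in[(322,320),(212,284)]], "vial b side",ray(s,396,220),ray(s,439,265), ray(s,245,238))
E
```

```text
blob [367.5 188.1] [ 18  19 264] z15 [655.6 -33.4  15. ] z60 [642.2 -30.6  60. ] side px [297. 233.]
blob [371.2 233.5] [ 19  18 271] z15 [570.2 -37.2  15. ] z60 [560.9 -34.2  60. ] side px [338. 241.]
blob [487.7 236.5] [ 22  20 290] z15 [ 559.7 -246.    15. ] z60 [ 550.8 -233.2   60. ] side px [395. 211.]
blob [389.9 281.9] [ 19  19 287] z15 [481.7 -67.2  15. ] z60 [476.6 -62.8  60. ] side px [391. 246.]
blob [394.9 331.7] [ 17  16 205] z15 [394.6 -72.2  15. ] z60 [393.6 -67.6  60. ] side px [439. 255.]
lip [630.1 213.4   0. ] [622.1 207.5  30. ]
lip [455.1 198.4   0. ] [452.6 193.   30. ]
pan back corners z30 [618.5 357.8  30. ] [442.  339.7  30. ] z0 [626.4 368.6   0. ] [444.2 349.8   0. ]
side lip px [array([454.4, 204.3,   0. ]), array([661.4, 196.4,   0. ])] vial b side [ 552.6 -239.     0. ] [390.7 -67.1   0. ] [745.1   8.6   0. ]
```

View pics/crop.png

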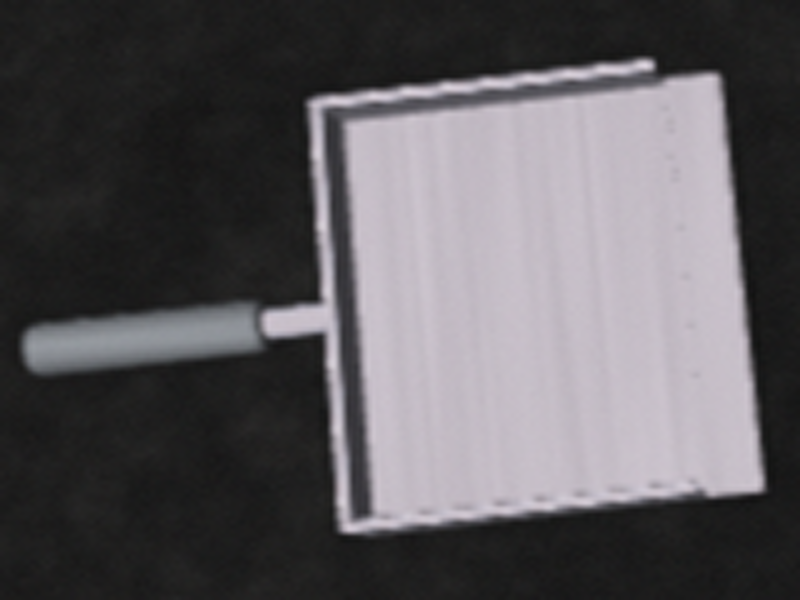

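Call:
{"op": "servo_tool", "data": {
  "commands": [
    [[59.5,-32.6,10,0,0,-76.5],[59.5,-32.6,10,0,0,-76.5],[59.5,-32.6,10,0,0,-76.5],[59.5,-32.6,10,0,0,-76.5],[59.5,-32.6,10,0,0,-76.5],[59.5,-32.6,10,0,0,-76.5],[59.5,-32.6,10,0,0,-76.5],[59.5,-32.6,10,0,0,-76.5],[59.5,-32.6,10,0,0,-76.5],[59.5,-32.6,10,0,0,-76.5]]
  ],
  "claw": -0.53
}}

```text
t: 0.93
eef_pos: [483.9, -280.4, 170.1]
ee_rot: [0.698, 0.716, -0.0, -0.0]
ft_force: [0.1, -1.6, -0.6]
grip_width: 19.7
grip_force: 0.0
```

```bash
python3 - <<'E'
from h import *
o=bot.get_obs(); print(o["t"],o["eef_pos"].round(1),R.from_quat(o["ee_rot"]).as_matrix().round(3).tolist(),o["grip_width"],rel([660,-83,130]))
E
```

```text
0.9333 [ 483.9 -280.4  170.1] [[-0.025, 1.0, -0.001], [1.0, 0.025, -0.0], [-0.0, -0.001, -1.0]] 19.717715626917784 [19.3  18.1   3.99]
```

Call:
{"op": "servo_tool", "data": {
  "commands": [
    [[19.3,18.1,8,0,0,-4.6],[19.3,18.1,8,0,0,-4.6],[19.3,18.1,8,0,0,-4.6],[19.3,18.1,8,0,0,-4.6],[19.3,18.1,8,0,0,-4.6],[19.3,18.1,8,0,0,-4.6],[19.3,18.1,8,0,0,-4.6],[19.3,18.1,8,0,0,-4.6],[19.3,18.1,8,0,0,-4.6],[19.3,18.1,8,0,0,-4.6]]
  ]
}}

```text
t: 1.77
eef_pos: [659.5, -87.0, 90.0]
ee_rot: [0.671, 0.741, -0.001, -0.0]
ft_force: [-0.7, -0.9, -0.6]
grip_width: 20.4
grip_force: 0.0
```

```bash
python3 - <<'E'
from h import *
o=bot.get_obs(); print(o["t"],o["eef_pos"].round(1),R.from_quat(o["ee_rot"]).as_matrix().round(3).tolist(),o["grip_width"],rel([660,-83,6]))
f=bot.grab_frame("wrist"); cv2.imwrite("pics/w1.png",f["image"])
T=np.eye(4);T[:3,:3]=R.from_quat(o["ee_rot"]).as_matrix();T[:3,3]=o["eef_pos"]; f["T"]=T@np.array(f["mount"])
print(f["fx"],f["T"].round(1).tolist())
for c in([655.6,-33.4,15],[570.2,-37.2,15],[660,-83,6]): print(np.round(proj(f,c)))
np.save("w1.npy",{k:f[k] for k in("fx","fy","cx","cy","T")},allow_pickle=True)
E
```

```text
1.7667 [659.5 -87.   90. ] [[-0.098, 0.995, -0.002], [0.995, 0.098, -0.002], [-0.001, -0.002, -1.0]] 20.425684281358272 [0.4 0.1 8.4]
331.92257493565677 [[1.0, -0.1, -0.0, 652.2], [0.1, 0.9, 0.3, -2.5], [-0.0, -0.3, 0.9, 231.5], [0.0, 0.0, 0.0, 1.0]]
[317. 176.]
[184. 168.]
[316. 243.]
```

View pics/w1.png

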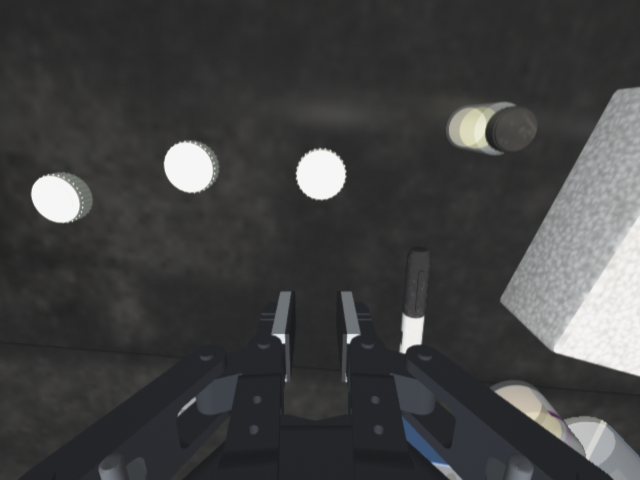

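The wrist view shows the caps at (321,173), (190,167) and (57,198), matching the top-view estimates within 3 mm. The fingers line up with the far cap and stay clear of the marker at (415,300).

Call:
{"op": "servo_tool", "data": {
  "commands": [
    [[0.2,0.2,4,0,0,0],[0.2,0.2,7,0,0,0],[0.2,0.2,8.3,0,0,0],[0.2,0.2,8.4,0,0,0],[0.8,0.2,8.4,0,0,0],[1.6,0.2,8.4,0,0,0],[2.3,0.2,8.4,0,0,0],[2.9,0.2,8.4,0,0,0],[3.5,0.2,8.4,0,0,0],[4.2,0.1,8.4,0,0,0]]
  ]
}}

```text
t: 2.65
eef_pos: [657.9, -43.0, 7.4]
ee_rot: [0.671, 0.741, 0.0, 0.001]
ft_force: [0.2, -0.3, 0.3]
grip_width: 20.3
grip_force: 0.1
```

```bash
python3 - <<'E'
from h import *
print(rel([571.5,285,6]), bot.get_obs()["eef_pos"])
f=bot.grab_frame("wrist"); t=bot.grab_frame("top"); cv2.imwrite("pics/w2.png",np.hstack([cv2.resize(f["image"],(400,300)),cv2.resize(t["image"][100:340,130:450],(400,300))]))
E
```

```text
[33.49 -5.34  0.12] [657.90837851 -42.96392746   7.41928193]
```

View pics/w2.png

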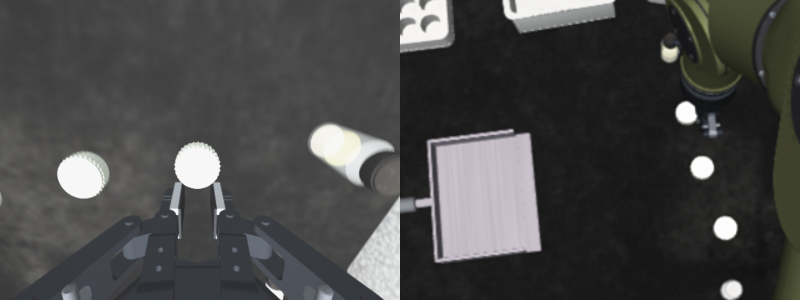

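The cap at (197,165) in the wrist half is seated squarely against both fingertips, so I push on at about 130 mm/s.

Call:
{"op": "servo_tool", "data": {
  "commands": [
    [[0.9,-0.15,0.1,0,0,0],[2,-0.3,0.1,0,0,0],[3.1,-0.5,0.1,0,0,0],[4.2,-0.7,0.1,0,0,0],[5.3,-0.85,0.1,0,0,0],[6.4,-1,0.1,0,0,0],[7.5,-1.2,0.1,0,0,0],[8.6,-1.4,0.1,0,0,0],[9.7,-1.55,0.1,0,0,0],[10.8,-1.7,0.1,0,0,0]]
  ]
}}

```text
t: 3.58
eef_pos: [629.3, 63.2, 5.6]
ee_rot: [0.671, 0.741, -0.0, 0.0]
ft_force: [-0.6, -0.2, 0.1]
grip_width: 20.4
grip_force: 0.0
```

Call:
{"op": "servo_tool", "data": {
  "commands": [
    [[1.1,-0.15,0,0,0,0],[2.2,-0.35,0,0,0,0],[3.3,-0.5,0,0,0,0],[4.4,-0.7,0,0,0,0],[5.5,-0.85,0,0,0,0],[6.6,-1.05,0,0,0,0],[7.7,-1.2,0,0,0,0],[8.8,-1.4,0,0,0,0],[9.9,-1.55,0,0,0,0],[11,-1.75,0,0,0,0]]
  ]
}}

```text
t: 4.42
eef_pos: [601.1, 170.8, 5.5]
ee_rot: [0.671, 0.741, 0.0, 0.0]
ft_force: [0.1, -1.0, -0.5]
grip_width: 20.1
grip_force: 0.0
```

```bash
python3 - <<'E'
from h import *
print(rel([571.5,285,6]), bot.get_obs()["eef_pos"])
f=bot.grab_frame("wrist"); t=bot.grab_frame("top"); cv2.imwrite("pics/w3.png",np.hstack([cv2.resize(f["image"],(400,300)),cv2.resize(t["image"][100:340,130:450],(400,300))]))
E
```

```text
[11.65 -1.82 -0.05] [601.13695732 170.84792323   5.53591113]
```

View pics/w3.png

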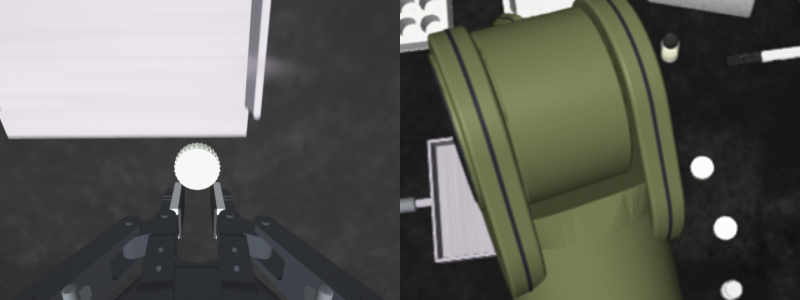

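The cap at (197,167) in the wrist half is still cradled and about to cross the lip, well inside the right wall at column 250.

Call:
{"op": "servo_tool", "data": {
  "commands": [
    [[1.1,-0.2,-0.1,0,0,0],[2.2,-0.35,-0.1,0,0,0],[3.3,-0.5,-0.1,0,0,0],[4.4,-0.7,-0.1,0,0,0],[5.5,-0.9,-0.1,0,0,0],[6.6,-1.05,-0.1,0,0,0],[7.7,-1.2,-0.1,0,0,0],[8.8,-1.4,-0.1,0,0,0],[9.9,-1.55,-0.1,0,0,0],[10.9,-1.7,-0.1,0,0,0]]
  ]
}}

```text
t: 5.35
eef_pos: [573.2, 278.0, 6.5]
ee_rot: [0.671, 0.741, 0.0, -0.0]
ft_force: [1.1, 0.8, 0.1]
grip_width: 20.5
grip_force: 0.0
```

Call:
{"op": "servo_tool", "data": {
  "commands": [
    [[0.5,-0.1,0,0,0,0],[0.7,-0.1,0,0,0,0],[0.7,-0.1,0,0,0,0],[0,0,0,0,0,0],[-1.2,0,0,0,0,0],[-1.5,0,0,0,0,0],[-1.5,0,-2.5,0,0,0],[-1.5,0,-6,0,0,0],[-1.5,0,-8,0,0,0],[-1.5,0,-8,0,0,0]]
  ]
}}

```text
t: 6.18
eef_pos: [578.5, 261.4, 91.1]
ee_rot: [0.672, 0.74, 0.004, 0.002]
ft_force: [0.7, 0.1, 1.1]
grip_width: 20.3
grip_force: 0.0
```

```bash
python3 - <<'E'
from h import *
o=bot.get_obs(); print(o["eef_pos"],rel([486,-118,90]))
f=bot.grab_frame("wrist"); cv2.imwrite("pics/w4.png",f["image"])
T=np.eye(4);T[:3,:3]=R.from_quat(o["ee_rot"]).as_matrix();T[:3,3]=o["eef_pos"]; f["T"]=T@np.array(f["mount"])
g=cv2.threshold(cv2.cvtColor(f["image"],6),235,255,0)[1]
n,l,st,c=cv2.connectedComponentsWithStats(g)
for i in range(1,n):
    if st[i,4]>300: print(c[i],st[i],ray(f,*c[i],17.))
E
```

```text
[578.45391917 261.41882594  91.1307379 ] [-36.87 -12.87  -0.08]
[306.13466597 184.19358233] [ 282  159   50   51 1901] [569.  309.3  17. ]
[626.81481481 428.22811448] [ 607  367   33  112 1188] [862.4 126.4  17. ]
```

View pics/w4.png

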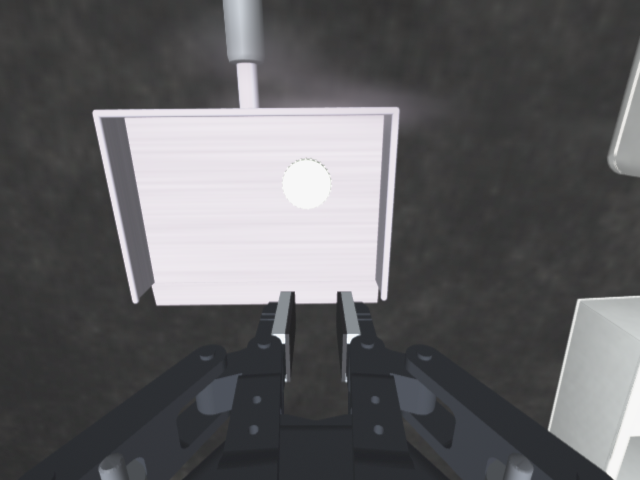

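The first cap lies in the pan at pixel (306,184), world (569,309), as planned. Next is the near cap.

Call:
{"op": "servo_tool", "data": {
  "commands": [
    [[-36.9,-12.9,0,0,0,0],[-36.9,-12.9,0,0,0,0],[-36.9,-12.9,0,0,0,0],[-36.9,-12.9,0,0,0,0],[-36.9,-12.9,0,0,0,0],[-36.9,-12.9,0,0,0,0],[-36.9,-12.9,0,0,0,0],[-36.9,-12.9,0,0,0,0],[-36.9,-12.9,0,0,0,0],[-36.9,-12.9,0,0,0,0]]
  ]
}}

```text
t: 7.07
eef_pos: [478.6, -126.9, 85.2]
ee_rot: [0.675, 0.738, -0.004, -0.001]
ft_force: [-0.7, -0.7, -0.6]
grip_width: 20.3
grip_force: 0.0
```

Call:
{"op": "servo_tool", "data": {
  "commands": [
    [[0,0,0,0,0,0],[0,0,0,0,0,0],[0,0,0,0,0,0]]
  ]
}}

```text
t: 7.32
eef_pos: [483.2, -117.5, 86.0]
ee_rot: [0.671, 0.741, 0.0, -0.001]
ft_force: [-0.2, -0.1, -0.5]
grip_width: 19.8
grip_force: 0.0
```

```bash
cat > w.py <<'E'
from h import *
def blobs(z=15.):
    o=bot.get_obs(); f=bot.grab_frame("wrist")
    T=np.eye(4);T[:3,:3]=R.from_quat(o["ee_rot"]).as_matrix();T[:3,3]=o["eef_pos"]; f["T"]=T@np.array(f["mount"])
    g=cv2.threshold(cv2.cvtColor(f["image"],6),235,255,0)[1]
    n,l,st,c=cv2.connectedComponentsWithStats(g)
    for i in range(1,n):
        if st[i,4]>300: print(c[i].round(),st[i],ray(f,*c[i],z))
    print(o["t"],o["eef_pos"].round(1),R.from_quat(o["ee_rot"]).as_matrix().round(3).tolist())
    return f
E
python3 - <<'E'
from w import *
f=blobs(); cv2.imwrite("pics/w5.png",f["image"]); print(rel([486.5,-117,6]),rel([494.4,278,6]))
E
```

```text
[470. 146.] [ 446  122   49   50 1933] [571.6 -35.7  15. ]
[323. 180.] [ 299  157   48   47 1763] [483.3 -65.4  15. ]
7.3167 [ 483.2 -117.5   86. ] [[-0.1, 0.995, -0.0], [0.995, 0.1, 0.001], [0.001, -0.0, -1.0]]
[-0.06  0.3   8.02] [39.16  5.07  8.07]
```

Call:
{"op": "servo_tool", "data": {
  "commands": [
    [[0,0.5,4,0,0,0],[0,0.5,7,0,0,0],[0,0.5,8,0,0,0],[0,0.5,8,0,0,0],[0.8,0.5,8,0,0,0],[1.6,0.5,8,0,0,0],[2.2,0.5,8,0,0,0],[2.8,0.5,8,0,0,0],[3.5,0.6,8,0,0,0],[4.3,0.7,8,0,0,0]]
  ]
}}

```text
t: 8.2
eef_pos: [486.3, -74.3, 7.1]
ee_rot: [0.671, 0.741, 0.0, 0.0]
ft_force: [0.8, -0.2, 0.6]
grip_width: 19.8
grip_force: 0.1
```

Call:
{"op": "servo_tool", "data": {
  "commands": [
    [[1,0.15,0,0,0,0],[2.1,0.25,0,0,0,0],[3.2,0.4,0,0,0,0],[4.3,0.55,0,0,0,0],[5.4,0.7,0,0,0,0],[6.5,0.8,0,0,0,0],[7.6,0.95,0,0,0,0],[8.7,1.1,0,0,0,0],[9.8,1.25,0,0,0,0],[10.9,1.4,0,0,0,0]]
  ]
}}

```text
t: 9.03
eef_pos: [489.2, 36.1, 6.5]
ee_rot: [0.671, 0.741, -0.0, 0.0]
ft_force: [0.1, -0.6, 1.3]
grip_width: 20.3
grip_force: 0.1
```

Call:
{"op": "servo_tool", "data": {
  "commands": [
    [[1.1,0.15,0,0,0,0],[2.2,0.3,0,0,0,0],[3.3,0.4,0,0,0,0],[4.4,0.55,0,0,0,0],[5.5,0.7,0,0,0,0],[6.6,0.8,0,0,0,0],[7.7,0.95,0,0,0,0],[8.8,1.1,0,0,0,0],[9.9,1.25,0,0,0,0],[11,1.4,0,0,0,0]]
  ]
}}

```text
t: 9.87
eef_pos: [492.2, 146.9, 6.5]
ee_rot: [0.671, 0.741, -0.0, 0.0]
ft_force: [-0.2, -0.3, -0.4]
grip_width: 20.1
grip_force: 0.1
```

```bash
python3 - <<'E'
from w import *
f=blobs(); cv2.imwrite("pics/w6.png",f["image"]); print(rel([494.4,278,6]))
E
```

```text
[315. 269.] [ 280  238   71   64 3569] [490.4 171.8  15. ]
9.8667 [492.2 146.9   6.5] [[-0.099, 0.995, 0.0], [0.995, 0.099, -0.0], [-0.0, 0.0, -1.0]]
[12.65  1.49  0.11]
```

View pics/w6.png

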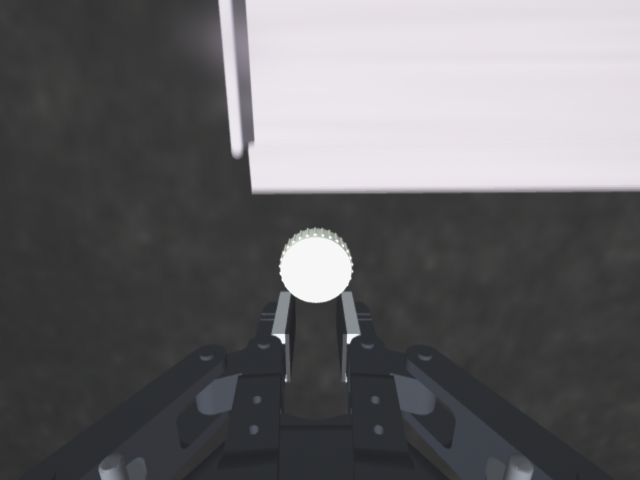

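The cap at (316,269) is cradled. The left wall ends at column 240 and the left finger's outer edge is at 262, so I steer slightly more to the right.

Call:
{"op": "servo_tool", "data": {
  "commands": [
    [[1.1,0.25,0,0,0,0],[2.2,0.5,0,0,0,0],[3.3,0.7,0,0,0,0],[4.4,0.9,0,0,0,0],[5.5,1.1,0,0,0,0],[6.6,1.3,0,0,0,0],[7.7,1.45,0,0,0,0],[8.8,1.6,0,0,0,0],[9.9,1.75,0,0,0,0],[11,1.9,0,0,0,0]]
  ]
}}

```text
t: 10.75
eef_pos: [500.1, 258.3, 6.5]
ee_rot: [0.671, 0.741, -0.0, 0.0]
ft_force: [-0.6, 0.1, -0.0]
grip_width: 19.8
grip_force: 0.1
```

Call:
{"op": "servo_tool", "data": {
  "commands": [
    [[1,0.1,0,0,0,0],[1.6,0.2,0,0,0,0],[1.6,0.2,0,0,0,0],[0.8,0.2,0,0,0,0],[-0.3,0.2,0,0,0,0],[-0.5,0.2,0,0,0,0],[-0.5,0.2,-2.5,0,0,0],[-0.5,0.2,-6,0,0,0],[-0.5,0.2,-8,0,0,0],[-0.5,0.2,-8,0,0,0]]
  ]
}}

```text
t: 11.58
eef_pos: [505.3, 251.9, 90.4]
ee_rot: [0.672, 0.74, 0.003, 0.001]
ft_force: [0.4, -0.2, -0.2]
grip_width: 20.3
grip_force: 0.0
```

```bash
python3 - <<'E'
from w import *
f=blobs(17.); print(rel([576.5,-88,90]))
E
```

```text
[420. 180.] [ 396  155   49   51 1910] [568.6 309.5  17. ]
[311. 183.] [ 286  158   51   51 1930] [498.5 301.   17. ]
[ 27. 444.] [   0  400   56   80 2629] [275.5  53.3  17. ]
11.5833 [505.3 251.9  90.4] [[-0.096, 0.995, 0.006], [0.995, 0.096, 0.003], [0.002, 0.006, -1.0]]
[-34.47   3.9   -0.16]
```

Two caps are in, at (569,310) and (499,301). Now the middle cap.

Call:
{"op": "servo_tool", "data": {
  "commands": [
    [[-34.5,3.9,0,0,0,0],[-34.5,3.9,0,0,0,0],[-34.5,3.9,0,0,0,0],[-34.5,3.9,0,0,0,0],[-34.5,3.9,0,0,0,0],[-34.5,3.9,0,0,0,0],[-34.5,3.9,0,0,0,0],[-34.5,3.9,0,0,0,0],[-34.5,3.9,0,0,0,0],[-34.5,3.9,0,0,0,0]]
  ]
}}

```text
t: 12.47
eef_pos: [574.3, -95.6, 84.8]
ee_rot: [0.675, 0.738, -0.003, 0.001]
ft_force: [0.1, -0.2, -0.7]
grip_width: 20.3
grip_force: 0.0
```

Call:
{"op": "servo_tool", "data": {
  "commands": [
    [[0,0,0,0,0,0],[0,0,0,0,0,0],[0,0,0,0,0,0]]
  ]
}}

```text
t: 12.72
eef_pos: [575.0, -84.7, 86.1]
ee_rot: [0.67, 0.742, 0.0, -0.001]
ft_force: [-0.0, 0.4, -0.7]
grip_width: 20.4
grip_force: 0.0
```

```bash
python3 - <<'E'
from w import *
f=blobs(); print(rel([571.6,-35.7,6]),rel([539.8,238,6]))
E
```

```text
[610. 147.] [ 576  126   64   44 2200] [749.1   5.8  15. ]
[318. 184.] [ 293  158   51   52 1991] [572.1 -35.4  15. ]
[ 45. 207.] [  13  186   65   43 1934] [395.5 -68.9  15. ]
[515. 366.] [ 498  329   36   78 1521] [ 739.8 -161.2   15. ]
[613. 435.] [ 576  400   64   80 3510] [ 843.6 -221.4   15. ]
12.7167 [575.  -84.7  86.1] [[-0.102, 0.995, -0.001], [0.995, 0.102, 0.001], [0.002, -0.001, -1.0]]
[4.91 0.14 8.04] [32.46 -0.22  8.07]
```

Call:
{"op": "servo_tool", "data": {
  "commands": [
    [[0,0.2,4,0,0,0],[0,0.2,7,0,0,0],[0,0.2,8,0,0,0],[0,0.2,8,0,0,0],[0.7,0.2,8,0,0,0],[1.4,0.2,8,0,0,0],[2,0.2,8,0,0,0],[2.6,0.2,8,0,0,0],[3.3,0.2,8,0,0,0],[4.1,0.2,8,0,0,0]]
  ]
}}

```text
t: 13.6
eef_pos: [573.9, -45.5, 7.3]
ee_rot: [0.671, 0.741, 0.0, 0.001]
ft_force: [-1.5, 0.1, 0.6]
grip_width: 20.1
grip_force: 0.1
```

Call:
{"op": "servo_tool", "data": {
  "commands": [
    [[1,0,0,0,0,0],[2.1,0,0,0,0,0],[3.2,0,0,0,0,0],[4.3,0,0,0,0,0],[5.4,-0.1,0,0,0,0],[6.5,-0.1,0,0,0,0],[7.6,-0.1,0,0,0,0],[8.7,-0.1,0,0,0,0],[9.8,-0.1,0,0,0,0],[10.9,-0.1,0,0,0,0]]
  ]
}}

```text
t: 14.43
eef_pos: [561.7, 63.5, 6.5]
ee_rot: [0.671, 0.741, 0.0, 0.0]
ft_force: [0.3, 0.1, 0.2]
grip_width: 20.1
grip_force: 0.1
```

Call:
{"op": "servo_tool", "data": {
  "commands": [
    [[1.1,0,0,0,0,0],[2.2,0,0,0,0,0],[3.3,0,0,0,0,0],[4.4,0,0,0,0,0],[5.5,-0.1,0,0,0,0],[6.6,-0.1,0,0,0,0],[7.7,-0.1,0,0,0,0],[8.8,-0.2,0,0,0,0],[9.9,-0.2,0,0,0,0],[11,-0.2,0,0,0,0]]
  ]
}}

```text
t: 15.27
eef_pos: [548.7, 172.6, 6.5]
ee_rot: [0.671, 0.741, -0.0, 0.0]
ft_force: [0.2, 0.7, -0.1]
grip_width: 20.2
grip_force: 0.1
```

```bash
python3 - <<'E'
from w import *
f=blobs(); print(rel([539.8,240,6]))
E
```

```text
[204.  11.] [ 164    0   79   29 1531] [499.1 290.   15. ]
[414.   8.] [ 378    0   73   22 1078] [570.6 298.   15. ]
[218.  38.] [178  21  75  27 672] [504.2 282.4  15. ]
[315. 269.] [ 280  238   72   64 3563] [546.8 197.5  15. ]
15.2667 [548.7 172.6   6.5] [[-0.099, 0.995, -0.0], [0.995, 0.099, -0.0], [-0.0, -0.0, -1.0]]
[ 6.4  -0.21  0.09]
```

Call:
{"op": "servo_tool", "data": {
  "commands": [
    [[1.1,0,0,0,0,0],[2.2,-0.1,0,0,0,0],[3.3,-0.1,0,0,0,0],[4.4,-0.15,0,0,0,0],[5.4,-0.2,0,0,0,0],[6.3,-0.2,0,0,0,0],[6.9,-0.2,0,0,0,0],[6.9,-0.2,0,0,0,0],[6,-0.2,0,0,0,0],[4.9,-0.2,0,0,0,0]]
  ]
}}

```text
t: 16.15
eef_pos: [542.1, 219.5, 6.5]
ee_rot: [0.671, 0.742, -0.0, 0.0]
ft_force: [0.2, -0.7, -0.1]
grip_width: 19.8
grip_force: 0.0
```

Call:
{"op": "servo_tool", "data": {
  "commands": [
    [[0,0,0,0,0,0],[0,0,-2.5,0,0,0],[0,0,-6,0,0,0],[0,0,-10,0,0,0],[-4,0,-12,0,0,0],[-8,0,-12,0,0,0],[-8,0,-12,0,0,0],[-8,0,-12,0,0,0],[-8,0,-12,0,0,0],[-8,0,-12,0,0,0]]
  ]
}}

```text
t: 16.98
eef_pos: [549.6, 141.2, 126.3]
ee_rot: [0.671, 0.742, 0.0, -0.0]
ft_force: [-0.7, 0.6, -0.2]
grip_width: 20.4
grip_force: 0.0
```

```bash
python3 - <<'E'
from w import *
f=blobs(17.); t=bot.grab_frame("top"); cv2.imwrite("pics/w7.png",np.hstack([cv2.resize(f["image"],(400,300)),cv2.resize(t["image"],(400,300))]))
E
```

```text
[261.   9.] [236   0  49  24 860] [499.4 292.3  17. ]
[370.   8.] [348   0  47  21 735] [569.9 300.   17. ]
[296.  54.] [ 232   25  126   63 4261] [524. 269.  17.]
[ 20. 426.] [   0  363   49  117 4050] [278.  -84.6  17. ]
[629. 466.] [611 441  29  39 655] [900.7 -75.9  17. ]
16.9833 [549.6 141.2 126.3] [[-0.1, 0.995, -0.001], [0.995, 0.1, 0.001], [0.001, -0.001, -1.0]]
```

View pics/w7.png

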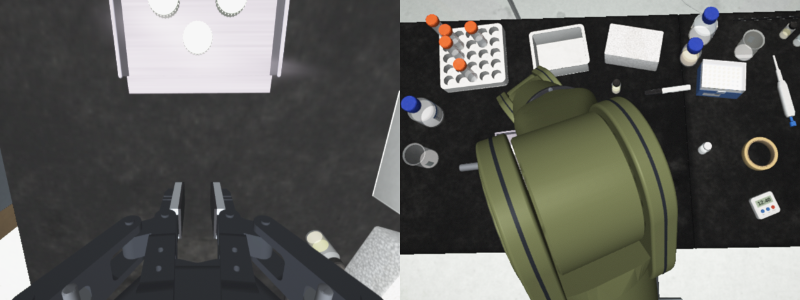

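All three caps lie in the pan at (163,0), (231,0) and (197,37) in the wrist half. The nearest cap's edge, at row 54, is well past the lip at row 93. The arm is clear, and vials a and b and the marker haven't moved. Vial c is hidden in this view but was in place when last seen, and no later move went near it.

```bash
python3 -c "
from station import bot
print(bot.sign_off())"
```

```text
the job is handed in; nothing more can be done
None
```

All three caps are swept into the dustpan, well past its lip, with the vials and marker left where they stood; the job was handed in at about 17 s on the robot's clock.

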